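# Lock the switch-box cover with its quarter-turn screw

## Task

Take the big flat-blade screwdriver out of its wooden stand and fasten the cover of the bench switch box with it: seat the bit in the slot of the spring-loaded screw, push it down and, keeping the push on, turn it a quarter turn clockwise (seen from above) to its stop, so that it springs back up locked. Push gently, with 1 to 2 kg and never more than 3, do not force the screw against its stop, turn it with the tool and not with the fingers, and leave the other things on the bench alone. Finally stand the screwdriver back in its stand, bit down and fully home, and let go.

Things in the scene. Friction and masses are not known exactly. Their poses are not given: they have to be found in the camera images.
- driver: Screwdriver, 163 mm, about 0.16 kg, bit-down in the stand, any yaw. Origin at the bit's tip, z up to the handle, x along the blade's width. Blade 12 mm wide (x), 2.4 mm thick; round shank 10 mm thick to z = 70 mm; flange 32 mm across at z = 70-74 mm; black flat-sided handle z = 74-160 mm, 30 mm (x, same way as the blade's width) by 20 mm (y). Half a turn gives the same bit.
- driver_grip (a point): Point on the driver's axis 135 mm above the bit's tip, a good height to hold the handle.
- stand: Wooden block 70 x 70 mm, 76 mm high, fixed to the bench; an upright through-hole 20 mm across in its centre, with a chamfered mouth. Origin under its centre. The driver hangs in it by its flange, which rests on the top face, so the bit's tip is then 6 mm above the bench.
- box: Grey steel switch box fixed to the bench, 154 x 114 mm, flat aluminium cover, top at z = 55 mm. Origin under its centre; black plate 3 mm thick on the cover at x = +30 mm, hinges at the +x end. Upright captive screw at x = -40 mm; it floats in the cover, so its axis lies anywhere from y = -5 to +5 mm: feel for its slot. Stands left or right of the robot, the stand on the other side.
- screw (a joint): Angle of the screw (rad), growing clockwise seen from above. At 0 its slot lies along the box's x. Starts within 0.15 of 0; home stop at 1.5 (locked). Round steel head 24 mm across, top 10.5 mm above the cover when up; slot right across it, 4.5 mm wide, 4 mm deep. Turns against 0.08 N m. Less than 3.5 mm down, it is blocked from about 0.25 to 1.2 rad: it passes only while held down.
- plunger (a joint): How far the screw is pressed down, in m: 0 up, 0.0055 bottomed. Spring: 5 N to start, 9 N at 3.5 mm, 11.5 N at the bottom, then rigid. At the home stop it springs back to 0 when the push ends. The reading is noisy.
- tape: Bystander, to be left alone: roll of tape, 100 mm across, 48 mm high. Origin under its centre.
- wedge: Bystander, to be left alone: small wooden block, 60 x 28 x 14 mm. Origin under its centre.
- sample: Bystander, to be left alone: pale stone square, 100 x 100 x 10 mm. Origin under its centre.
- rubber: Bystander, to be left alone: sanding block, 120 x 60 x 37 mm. Origin under its centre.
- rasp: Bystander, to be left alone: wooden-handled brush, 200 mm long. Origin under its centre.
There are look-alikes about, which are no part of the job. What is meant by the stand is not blue, and is the smaller of those in its own colour.

How it is judged:
By the outcome, as a careful person would: the job done as asked, in the order asked, and still so for the second after the job is handed in, with the robot touching nothing.
It also fails if it takes over 70 s, if anything falls off the work surface, if the arm or the gripper's body presses on something with over 40 N, if the wrist force passes 120 N, or if a joint passes its speed limit or range.

## Robot

A 6-joint arm with a two-finger parallel gripper is mounted at the origin on the work surface. World frame = base frame: x ahead of the robot, y to its left, z up, the work surface at z = 0. Lengths are in m, angles in degrees, forces in N, time in s.
With the tool pointing down it reaches from about 0.4 to 0.825 m from the base axis. Payload 7 kg.
Tool frame: the origin (TCP) lies on the mounting face of the last link; the fingertips stand 178 mm ahead of it and the grasp point (between the pads) lies 159 mm ahead of it; z points along the fingers, y is the direction in which the jaws open and shut (so a half turn about z gives the same grasp; the last joint's range is limited). The gripper opens to 88 mm and grips with 3 to 60 N. Pads are 19 mm wide; open, the fingers measure 130 mm over their backs; the gripper's body (78 mm by 193 mm) begins 47 mm behind the grasp point.
Start: joints at [-50.3, 20.546, 0.682, 0, -70.136, -16.507], TCP at [0.266, -0.62, 0.405] pointing down, gripper open.
Joint ranges: [-176.03, 176.03], [-82.01, 121.73], [-58.28, 71.71], [-173.87, 95.51], [-174.79, -0.11], [-173.66, 173.66]. Speed limits (degrees/s): [136.94, 136.94, 172.46, 180, 180, 180].

## Interface

Orientations are given as [roll, pitch, yaw] about the fixed x, y, z axes, in that order (R = Rz(yaw) Ry(pitch) Rx(roll)).
In Python, from plant import r gives the robot as it stands. The module is installed in compiled form; this text tells all that it offers.
- The arm moves only by the tool carry_out, never from a script. Its argument "plan" is a list of rows, each a list of 3 entries, a list of its own where there are three numbers: the shift along the tool's x, y, z in m, then the turn, a rotation vector about the tool's x, y, z in degrees, then the closure in counts, from 0 (fully open) to 255 (shut). In form: [[[x, y, z], [ax, ay, az], hand], ...]. A call has 1 to 12 rows; each row shifts and turns the commanded pose from where the row before left it, along the tool's axes as they then stand; what a row does not reach is not made up. A row lasts 1/12 s, in which the tool goes at most 41.7 mm and 7.16 degrees, less where a joint would pass 70% of its speed; a pose out of reach is approached as far as the arm can. A call is refused whole if a number of a shift passes 0.0417 or a number of a turn 7.16, either way. A call with a gripper value outside its range is refused whole. The fingers move at their own pace and stop on an object; "grip_force" is the grip in N (left out, the last holds). Time passes only in rows, so rows that do not move let the fingers close. It gives the time, the measured TCP pose, the force and the opening at its end, in the units of the state.
- r.get_state(): the state, without advancing time (a new reading comes with each control period).
- r.capture(name): name is "scene" or "top"; returns the picture (420x560x3 uint8, red, green, blue); there is no depth.
- r.get_calibration(name): a dict with "K" (3x3 intrinsics, pixels), "rvec" (rotation vector, rad) and "tvec" (3), from world to camera coordinates, as OpenCV has them. Camera axes: x right, y down, z forward; pixel columns grow to the right and rows downward; lengths in m; the calibration is good to about 2 mm. A picture is of the moment at which its call begins. get_calibration takes no time and is no camera call.
- r.close_job(): hands the job in, once; it reports no verdict.
The state is a dict: "time_s": time; "joints": joint angles; "qd": joint speeds; "joint_torque": joint torques, N m; "tcp_pos": TCP position; "eef_rot": TCP orientation; "contact_force": force on the tool from outside, world axes, zero at the start; "moment": the same for the moment, N m; "gripper_width": finger opening in m.
Only numpy, scipy, OpenCV 4.12 (cv2) and the standard library are available. Lean on these libraries where they do the work, as an engineer would, in place of code of your own. Each camera call takes 0.05 s, during which the arm holds its last target. There are 200 camera calls.

## Working session

There is one attempt and no reset: what is moved stays moved. The work goes in short steps, Python scripts to look and compute and a tool call to move; the robot and the scene stay as the last step left them, time stands still between calls to the robot, and variables do not carry over. Pictures are saved under pics/ and viewed, about 8 in all and at most 12, crops included, and the job is handed in when it is done.

Besides the shell and the picture viewer there is one more tool, called after "Request:" by a JSON object that holds its "fn" and its "kwargs", one argument or row to a line. carry_out: Moves the arm, as the interface text tells. Its arguments: {"type":"object","properties":{"plan":{"type":"array","items":{"type":"array"}},"grip_force":{"type":"number"}},"required":["plan"]}

```bash
mkdir -p pics; cat > h.py <<'E'
import numpy as np, cv2
from plant import r
def save(n,f,crop=None,s=1):
    im=r.capture(n)[:,:,::-1].copy()
    np.save('pics/'+f+'.npy',im)
    if crop: x0,y0,x1,y1=crop; im=im[y0:y1,x0:x1]
    if s!=1: im=cv2.resize(im,None,fx=s,fy=s,interpolation=cv2.INTER_CUBIC)
    cv2.imwrite('pics/'+f+'.png',im)
def cal(n):
    c=r.get_calibration(n); R=cv2.Rodrigues(np.array(c['rvec'],float))[0]; return np.array(c['K']),R,np.array(c['tvec'],float).ravel()
def ray(n,uv,z):
    K,R,t=cal(n); uv=np.atleast_2d(uv).astype(float)
    d=(R.T@np.linalg.inv(K)@np.c_[uv,np.ones(len(uv))].T).T; c=-R.T@t
    return c+d*((z-c[2])/d[:,2])[:,None]
def proj(n,p):
    K,R,t=cal(n); q=(K@(R@np.atleast_2d(p).T+t[:,None])).T; return q[:,:2]/q[:,2:]
def st():
    s=r.get_state(); print({k:np.round(s[k],4).tolist() for k in ('time_s','joints','tcp_pos','eef_rot','contact_force','moment','gripper_width')})
    return s
E
python3 - <<'E'
from h import *
save('scene','s0');save('top','t0');s=st();print(list(s))
for n in('scene','top'):
    K,R,t=cal(n);print(n,-R.T@t,R.T[:,2],K[0,0])
E
```

```text
{'time_s': 0.1, 'joints': [-50.3017, 20.5872, 0.638, -0.0185, -70.1359, -16.5047], 'tcp_pos': [0.2657, -0.6203, 0.4038], 'eef_rot': [179.9134, -0.0075, -156.8126], 'contact_force': [0.3552, 0.1108, 0.7271], 'moment': [0.0844, 0.0071, 0.0218], 'gripper_width': 0.0875}
['time_s', 'joints', 'qd', 'joint_torque', 'tcp_pos', 'eef_rot', 'contact_force', 'moment', 'gripper_width']
scene [ 1.20845186 -0.48526718  0.85179724] [-0.61852417  0.42688342 -0.65969568] 442.4544788955807
top [ 0.41245468 -0.00326166  1.35130599] [ 0.06752174 -0.01634236 -0.99758395] 519.8229370591507
```

View pics/t0.png

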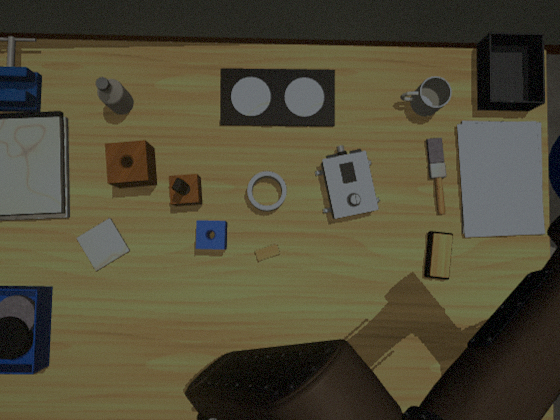

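View pics/s0.png

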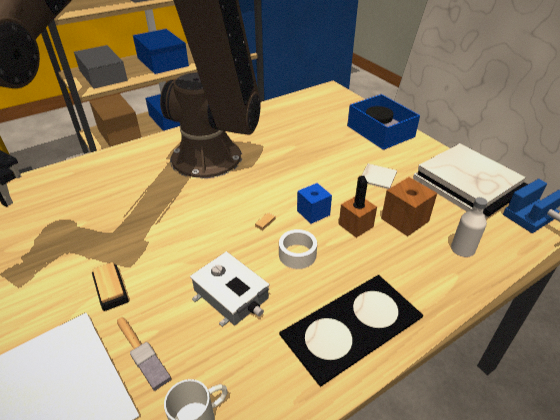

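Top view: the candidates for the stand are the small brown block with the driver at (185,190), the large brown block at (130,163), empty, and the blue block at (211,236). I choose the small brown one. The box is at (349,185) with its screw at (354,200). Next, one close crop of the choice.

```bash
python3 - <<'E'
from h import *
im=np.load('pics/t0.npy')
a=cv2.resize(im[160:220,155:225],None,fx=5.7,fy=5.7,interpolation=cv2.INTER_CUBIC)
b=cv2.resize(im[140:230,310:390],None,fx=5,fy=5,interpolation=cv2.INTER_CUBIC)
c=np.zeros((450,800,3),np.uint8);c[:a.shape[0],:399]=a[:,:399];c[:450,400:800]=b[:450,:400]
cv2.imwrite('pics/c0.png',np.clip(c*1.8,0,255).astype(np.uint8))
hsv=cv2.cvtColor(im,cv2.COLOR_BGR2HSV)
print(hsv[200,190],hsv[180,190],hsv[230,190],hsv[170,335],hsv[210,345],hsv[188,182])
for g,n in (((200,190),'st'),):
    pass
print('guess', ray('top',[[185,190]],.076), ray('top',[[180,186]],.169), ray('top',[[354,200]],.0655), ray('top',[[349,185]],.055))
E
```

```text
[ 15 169  95] [ 15 170  93] [ 23 104 113] [ 95  14 112] [ 94  15 116] [19 73 28]
guess [[0.54447404 0.19729207 0.076     ]] [[0.54380355 0.19428481 0.169     ]] [[ 0.52807608 -0.22118972  0.0655    ]] [[ 0.56664933 -0.21014502  0.055     ]]
```

View pics/c0.png

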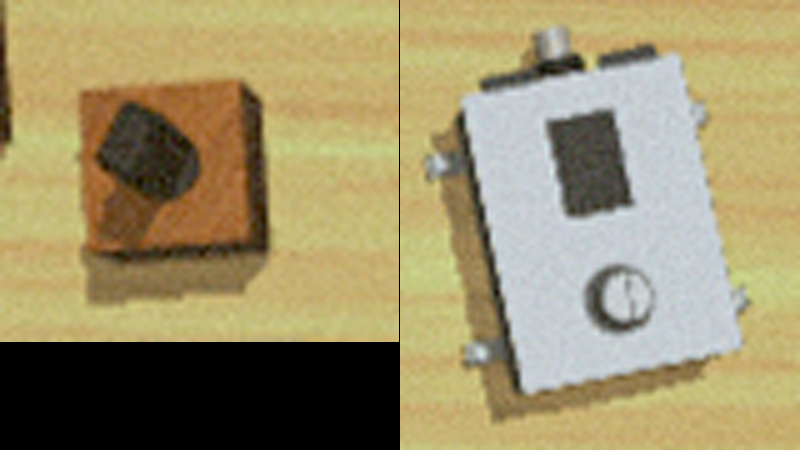

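The crop confirms the choice: the driver's black handle stands in the small brown block, handle top around (177,185) in the full picture. The box cover shows the screw at (354,199), with its slot roughly along the box's long axis. Next I measure.

```bash
cat > m.py <<'E'
from h import *
im=np.load('pics/t0.npy'); hsv=cv2.cvtColor(im,cv2.COLOR_BGR2HSV)
def big(m,box):
    x0,y0,x1,y1=box; k=np.zeros_like(m);k[y0:y1,x0:x1]=m[y0:y1,x0:x1]
    c=max(cv2.findContours(k,cv2.RETR_EXTERNAL,cv2.CHAIN_APPROX_NONE)[0],key=cv2.contourArea);return c
cov=cv2.inRange(hsv,(80,0,85),(110,40,255));cov=cv2.morphologyEx(cov,cv2.MORPH_OPEN,np.ones((5,5)))
cc=cv2.boxPoints(cv2.minAreaRect(big(cov,(310,140,390,230))))
P=ray('top',cc,.055);print('cover',cc.round(1).tolist(),P.round(4).tolist(),P.mean(0).round(4))
e=[P[(i+1)%4]-P[i] for i in range(4)];print([(round(np.linalg.norm(v),4),round(np.degrees(np.arctan2(v[1],v[0])),1)) for v in e])
br=cv2.inRange(hsv,(8,150,70),(20,255,255))
k=big(br,(160,165,215,215));cc=cv2.boxPoints(cv2.minAreaRect(k));P=ray('top',cc,.076)
print('stand',P.round(4).tolist(),P.mean(0).round(4));e=[P[(i+1)%4]-P[i] for i in range(4)];print([(round(np.linalg.norm(v),4),round(np.degrees(np.arctan2(v[1],v[0])),1)) for v in e])
E
python3 m.py; python3 - <<'E'
from h import *
im=np.load('pics/s0.npy')
a=cv2.resize(im[165:245,325:390],None,fx=6,fy=6,interpolation=cv2.INTER_CUBIC)
b=cv2.resize(im[245:325,185:275],None,fx=4.5,fy=4.5,interpolation=cv2.INTER_CUBIC)
c=np.zeros((480,800,3),np.uint8);c[:480,:390]=a;c[:b.shape[0],393:393+b.shape[1]]=b
cv2.imwrite('pics/c1.png',np.clip(c*1.8,0,255).astype(np.uint8))
E
```

```text
cover [[328.0, 176.0], [373.0, 176.0], [373.0, 206.0], [328.0, 206.0]] [[0.5885, -0.157, 0.055], [0.5905, -0.2706, 0.055], [0.5148, -0.2709, 0.055], [0.5128, -0.1577, 0.055]] [ 0.5516 -0.2141  0.055 ]
[(np.float64(0.1136), np.float64(-88.9)), (np.float64(0.0758), np.float64(-179.8)), (np.float64(0.1131), np.float64(91.0)), (np.float64(0.0757), np.float64(0.5))]
stand [[0.5798, 0.2393, 0.076], [0.5855, 0.1701, 0.076], [0.5166, 0.164, 0.076], [0.511, 0.233, 0.076]] [0.5482 0.2016 0.076 ]
[(np.float64(0.0695), np.float64(-85.3)), (np.float64(0.0691), np.float64(-175.0)), (np.float64(0.0693), np.float64(94.6)), (np.float64(0.0691), np.float64(5.2))]
```

View pics/c1.png

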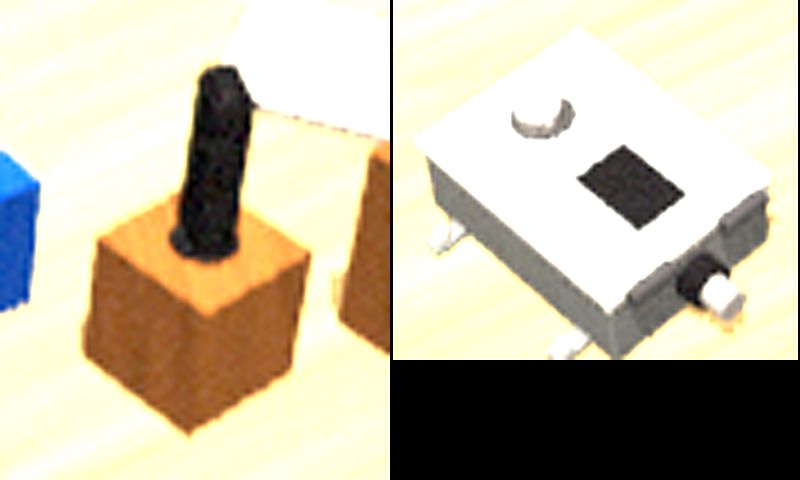

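Scene crop: the driver stands upright in the small block, flange centre around (359,205) and handle top around (362,178). On the box, screw head around (306,271).

```bash
python3 - <<'E'
from h import *
cc=np.array([[465,98],[680,55],[742,345],[525,390]],float);cc=(cc-[400,0])/5+[309.6,139.6]
P=ray('top',cc,.055);print(P.round(4).tolist());C=P.mean(0)
e=[P[(i+1)%4]-P[i] for i in range(4)];print([(round(np.linalg.norm(v),4),round(np.degrees(np.arctan2(v[1],v[0])),1)) for v in e])
ax=P[0]-P[3]+P[1]-P[2];ax/=np.linalg.norm(ax);yaw=np.degrees(np.arctan2(ax[1],ax[0]));ay=np.array([-ax[1],ax[0],0])
print('C',C,'yaw',yaw,'screw nominal',C-.04*ax)
s=ray('top',[[355.2,199.1]],.0655)[0];s2=ray('scene',[[185+145/4.5-.4,245+112/4.5-.4]],.0655)[0];
for q in(s,s2):print('screw',q,(q-C)@ax,(q-C)@ay)
print('handle top',ray('top',[[178.3,184.2]],.169),ray('scene',[[361.6,178]],.169),'flange',ray('scene',[[359,204.8]],.078))
im=np.load('pics/t0.npy');g=cv2.cvtColor(im,cv2.COLOR_BGR2GRAY)
print(g[174:198,170:194])
E
```

```text
[[0.6308, -0.143, 0.055], [0.6548, -0.2516, 0.055], [0.5084, -0.2835, 0.055], [0.484, -0.1745, 0.055]]
[(np.float64(0.1112), np.float64(-77.5)), (np.float64(0.1498), np.float64(-167.7)), (np.float64(0.1116), np.float64(102.7)), (np.float64(0.1502), np.float64(12.1))]
C [ 0.56951179 -0.21316806  0.055     ] yaw 12.193029369920934 screw nominal [ 0.53041413 -0.22161629  0.055     ]
screw [ 0.53037778 -0.22417248  0.0655    ] -0.04057540593522736 -0.0024908512713093557
screw [ 0.53466057 -0.22719519  0.0655    ] -0.03702764885658638 -0.006349920854563239
handle top [[0.54785884 0.1982655  0.169     ]] [[0.54797051 0.19675398 0.169     ]] flange [[0.54960673 0.19990741 0.078     ]]
[[100 101  96  95  92  96  97  93  88  94  92  83  90  88  88  84  85  78
   81  80  79  74  72  73]
 [ 90  84  83  86  73  74  78  74  75  74  73  74  72  64  59  64  65  64
   61  61  70  62  64  66]
 [ 53  65  55  61  55  60  67  67  69  66  62  69  66  64  60  60  62  66
   66  64  68  66  69  65]
 [ 63  62  60  54  59  60  59  54  56  58  61  70  68  62  64  66  63  61
   67  63  71  69  68  67]
 [ 62  61
[... 1311 characters left out ...]
66  68  70  58  43  30  18  25   9  23  20  25  10  34  22  34  37
   34  42  66  67  60  72]
 [ 61  68  64  61  67  47  43  30  28  13  26  22  33  18  22  21  39  38
   30  59  64  67  63  68]
 [ 64  63  65  61  63  47  42  46  38  28  28  25  24  21  28  24  39  42
   54  68  65  62  65  63]
 [ 68  59  65  60  45  45  47  38  46  44  28  27  32  27  21  34  41  60
   64  70  59  66  65  63]
 [ 69  59  62  45  42  49  42  45  41  48  48  38  38  36  48  52  59  58
   61  66  66  64  61  65]
 [ 67  59  70  50  44  45  44  49  45  44  44  42  41  58  68  60  63  64
   63  61  67  67  66  70]
 [ 66  61  63  45  41  45  45  50  51  40  42  44  56  68  58  59  64  57
   67  65  65  64  67  67]]
```

The driver's axis is near (0.5485, 0.199) with the blade yaw around -29°. The box yaw is 12.2° and the screw is near (0.5305, -0.224). Now I move above the driver, two calls of 12 rows.

Request:
{"fn": "carry_out", "kwargs": {
  "plan": [
    [[-0.0243,0.0267,0],[0,0,0],0],
    [[-0.0243,0.0267,0],[0,0,0],0],
    [[-0.0243,0.0267,0],[0,0,0],0],
    [[-0.0243,0.0267,0],[0,0,0],0],
    [[-0.0243,0.0267,0],[0,0,0],0],
    [[-0.0243,0.0267,0],[0,0,0],0],
    [[-0.0243,0.0267,0],[0,0,0],0],
    [[-0.0243,0.0267,0],[0,0,0],0],
    [[-0.0243,0.0267,0],[0,0,0],0],
    [[-0.0243,0.0267,0],[0,0,0],0],
    [[-0.0243,0.0267,0],[0,0,0],0],
    [[-0.0243,0.0267,0],[0,0,0],0]
  ]
}}

```text
time_s: 1.1
tcp_pos: [0.4076, -0.2094, 0.4046]
eef_rot: [180.0, 0.0, -156.8]
contact_force: [0.4, -0.1, -0.2]
gripper_width: 0.0875
```

Request:
{"fn": "carry_out", "kwargs": {
  "plan": [
    [[-0.0243,0.0267,0],[0,0,0],0],
    [[-0.0243,0.0267,0],[0,0,0],0],
    [[-0.0243,0.0267,0],[0,0,0],0],
    [[-0.0243,0.0267,0],[0,0,0],0],
    [[-0.0243,0.0267,0],[0,0,0],0],
    [[-0.0243,0.0267,0],[0,0,0],0],
    [[-0.0243,0.0267,0],[0,0,0],0],
    [[-0.0243,0.0267,0],[0,0,0],0],
    [[-0.0243,0.0267,0],[0,0,0],0],
    [[-0.0243,0.0267,0],[0,0,0],0],
    [[-0.0243,0.0267,0],[0,0,0],0],
    [[-0.0243,0.0267,0],[0,0,0],0]
  ]
}}

```text
time_s: 2.1
tcp_pos: [0.5496, 0.2, 0.4044]
eef_rot: [-180.0, -0.0, -156.8]
contact_force: [0.9, -1.7, -0.6]
gripper_width: 0.0873
```

```bash
python3 -c "
from h import *
st()"
```

```text
{'time_s': 2.1, 'joints': [39.1407, 12.1417, -11.0548, -0.0076, -66.8305, -105.9316], 'tcp_pos': [0.5496, 0.2, 0.4044], 'eef_rot': [-179.9993, -0.0278, -156.7939], 'contact_force': [0.9033, -1.7159, -0.6391], 'moment': [-0.0528, -0.1257, -0.0024], 'gripper_width': 0.0873}
```

Request:
{"fn": "carry_out", "kwargs": {
  "plan": [
    [[0,0,0],[0,0,-7.1],0],
    [[0,0,0],[0,0,-7.1],0],
    [[0,0,0],[0,0,-7.1],0],
    [[0,0,0],[0,0,-7.1],0],
    [[0,0,0],[0,0,-7.1],0],
    [[0,0,0],[0,0,-7.1],0],
    [[0,0,0],[0,0,-7.1],0],
    [[0,0,0],[0,0,-7.1],0],
    [[0,0,0],[0,0,-7.1],0],
    [[0,0,0],[0,0,-7.1],0],
    [[0,0,0],[0,0,-7.1],0],
    [[0,0,0],[0,0,-7.1],0]
  ]
}}

```text
time_s: 3.1
tcp_pos: [0.5494, 0.1982, 0.4042]
eef_rot: [180.0, -0.0, -71.3]
contact_force: [0.1, 0.1, -0.9]
gripper_width: 0.0877
```

Request:
{"fn": "carry_out", "kwargs": {
  "plan": [
    [[0,0,0],[0,0,-7.1],0],
    [[0,0,0],[0,0,-7.1],0],
    [[0,0,0],[0,0,-7.1],0],
    [[0,0,0],[0,0,-7.1],0],
    [[0,0,0],[0,0,-7.1],0],
    [[0,0,0],[0,0,-7.1],0],
    [[0,0.001,0.017],[0,0,0],0],
    [[0,0,0.017],[0,0,0],0],
    [[0,0,0.017],[0,0,0],0],
    [[0,0,0.017],[0,0,0],0],
    [[0,0,0.0],[0,0,0],0],
    [[0,0,0],[0,0,0],0]
  ]
}}

```text
time_s: 4.1
tcp_pos: [0.5489, 0.1972, 0.3359]
eef_rot: [179.9, 0.1, -29.0]
contact_force: [0.3, -0.4, 0.9]
gripper_width: 0.0876
```

```bash
python3 -c "
from h import *
st()
save('top','t1',(130,130,270,235),5);save('scene','s1')
im=np.load('pics/s1.npy')[90:250,280:440]
a=cv2.imread('pics/t1.png')
b=cv2.resize(im,None,fx=2.6,fy=2.6,interpolation=cv2.INTER_CUBIC)
a=cv2.resize(a,None,fx=.54,fy=.54);c=np.zeros((420,800,3),np.uint8);c[:a.shape[0],:a.shape[1]]=a;c[:416,382:798]=b
cv2.imwrite('pics/c2.png',np.clip(c*2.,0,255).astype(np.uint8))"
```

```text
{'time_s': 4.1, 'joints': [38.9672, 15.1175, -16.5958, 0.0027, -58.4283, 22.0245], 'tcp_pos': [0.5489, 0.1972, 0.3359], 'eef_rot': [179.8679, 0.051, -29.0069], 'contact_force': [0.3256, -0.3916, 0.919], 'moment': [-0.1, 0.1172, 0.0123], 'gripper_width': 0.0876}
```

View pics/c2.png

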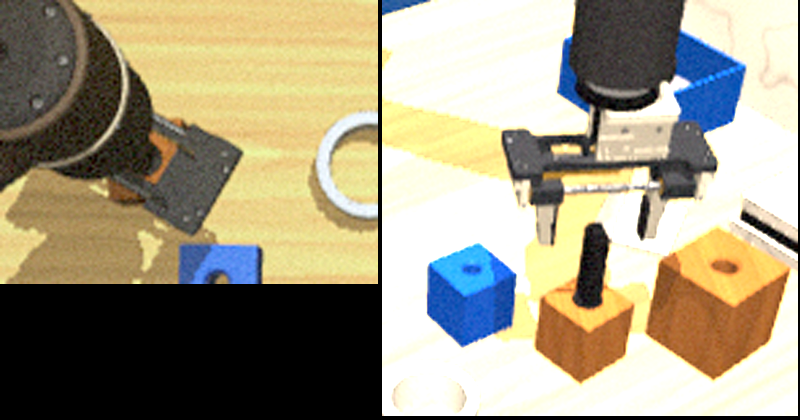

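The picture shows the fingers open either side of the handle at (590,265). I go down and grip.

Request:
{"fn": "carry_out", "kwargs": {
  "plan": [
    [[0,0,0.012],[0,0,0],0],
    [[0,0,0.012],[0,0,0],0],
    [[0,0,0.012],[0,0,0],0],
    [[0,0,0],[0,0,0],120],
    [[0,0,0],[0,0,0],180],
    [[0,0,0],[0,0,0],230],
    [[0,0,0],[0,0,0],255],
    [[0,0,0],[0,0,0],255],
    [[0,0,0],[0,0,0],255],
    [[0,0,0],[0,0,0],255],
    [[0,0,0],[0,0,0],255],
    [[0,0,0],[0,0,0],255]
  ],
  "grip_force": 50
}}

```text
time_s: 5.2
tcp_pos: [0.549, 0.1974, 0.3008]
eef_rot: [-180.0, -0.0, -29.0]
contact_force: [-0.4, 0.2, -0.1]
gripper_width: 0.033
```

```bash
python3 -c "
from h import *
st()"
```

```text
{'time_s': 5.2, 'joints': [38.9652, 17.054, -19.0562, 0.0011, -53.8807, 22.0257], 'tcp_pos': [0.549, 0.1974, 0.3008], 'eef_rot': [-179.9919, -0.0042, -29.0085], 'contact_force': [-0.3513, 0.1962, -0.1205], 'moment': [-0.0651, 0.1409, 0.0214], 'gripper_width': 0.033}
```

Request:
{"fn": "carry_out", "kwargs": {
  "plan": [
    [[0,0,0],[0,0,0],255],
    [[0,0,0],[0,0,0],255],
    [[0,0,0],[0,0,0],255],
    [[0,0,0],[0,0,0],255],
    [[0,0,0],[0,0,0],255]
  ]
}}

```text
time_s: 5.62
tcp_pos: [0.5491, 0.1975, 0.3006]
eef_rot: [-180.0, -0.0, -29.0]
contact_force: [-0.1, 0.2, -0.8]
gripper_width: 0.0198
```

```bash
python3 -c "
from h import *
st()"
```

```text
{'time_s': 5.6167, 'joints': [38.9698, 17.0694, -19.0567, -0.0024, -53.8676, 22.0252], 'tcp_pos': [0.5491, 0.1975, 0.3006], 'eef_rot': [-179.9934, -0.0006, -29.0064], 'contact_force': [-0.0636, 0.1594, -0.8398], 'moment': [0.1847, -0.0087, -0.017], 'gripper_width': 0.0198}
```

Gripped at 19.8 mm, the flats. I lift and carry the driver to the box.

Request:
{"fn": "carry_out", "kwargs": {
  "plan": [
    [[0,0,-0.01],[0,0,0],255],
    [[0,0,-0.018],[0,0,0],255],
    [[0,0,-0.018],[0,0,0],255],
    [[0,0,-0.018],[0,0,0],255],
    [[0,0,-0.018],[0,0,0],255],
    [[0,0,-0.018],[0,0,0],255],
    [[0.0,0.0,0],[0,0,0],255]
  ]
}}

```text
time_s: 6.2
tcp_pos: [0.5497, 0.1975, 0.4052]
eef_rot: [-179.7, -0.2, -29.0]
contact_force: [1.3, 0.0, -0.2]
gripper_width: 0.0198
```

Request:
{"fn": "carry_out", "kwargs": {
  "plan": [
    [[0.0157,0.0315,0],[0,0,0],255],
    [[0.0157,0.0315,0],[0,0,0],255],
    [[0.0157,0.0315,0],[0,0,0],255],
    [[0.0157,0.0315,0],[0,0,0],255],
    [[0.0157,0.0315,0],[0,0,0],255],
    [[0.0157,0.0315,0],[0,0,0],255],
    [[0.0157,0.0315,0],[0,0,0],255],
    [[0.0157,0.0315,0],[0,0,0],255],
    [[0.0157,0.0315,0],[0,0,0],255],
    [[0.0157,0.0315,0],[0,0,0],255],
    [[0.0157,0.0315,0],[0,0,0],255],
    [[0.0157,0.0315,0],[0,0,0],255]
  ]
}}

```text
time_s: 7.2
tcp_pos: [0.5297, -0.2262, 0.4005]
eef_rot: [180.0, 0.0, -29.0]
contact_force: [0.1, 0.3, -1.4]
gripper_width: 0.0201
```

Request:
{"fn": "carry_out", "kwargs": {
  "plan": [
    [[0,0,0],[0,0,-6.87],255],
    [[0,0,0],[0,0,-6.87],255],
    [[0,0,0],[0,0,-6.87],255],
    [[0,0,0],[0,0,-6.87],255],
    [[0,0,0],[0,0,-6.87],255],
    [[0,0,0],[0,0,-6.87],255],
    [[0,0,0.01],[0,0,0],255],
    [[0,0,0],[0,0,0],255],
    [[0,0,0],[0,0,0],255]
  ]
}}

```text
time_s: 7.95
tcp_pos: [0.53, -0.2245, 0.3895]
eef_rot: [-179.9, 0.1, 12.0]
contact_force: [-0.6, -0.3, -1.4]
gripper_width: 0.0198
```

```bash
python3 -c "
from h import *
st()
save('top','t2');save('scene','s2')
a=np.load('pics/t2.npy')[140:230,310:390];b=np.load('pics/s2.npy')[215:325,175:275]
a=cv2.resize(a,None,fx=4,fy=4,interpolation=cv2.INTER_CUBIC)
b=cv2.resize(b,None,fx=4.5,fy=4.5,interpolation=cv2.INTER_CUBIC)
c=np.zeros((495,790,3),np.uint8);c[:360,:320]=a;c[:495,330:780]=b
cv2.imwrite('pics/c3.png',np.clip(c*1.6,0,255).astype(np.uint8))"
```

```text
{'time_s': 7.95, 'joints': [-3.4964, 11.8993, -13.3818, -0.0218, -64.8505, 105.4783], 'tcp_pos': [0.53, -0.2245, 0.3895], 'eef_rot': [-179.9459, 0.1216, 11.9727], 'contact_force': [-0.5962, -0.2682, -1.3875], 'moment': [-0.1024, 0.1217, -0.0016], 'gripper_width': 0.0198}
```

View pics/c3.png

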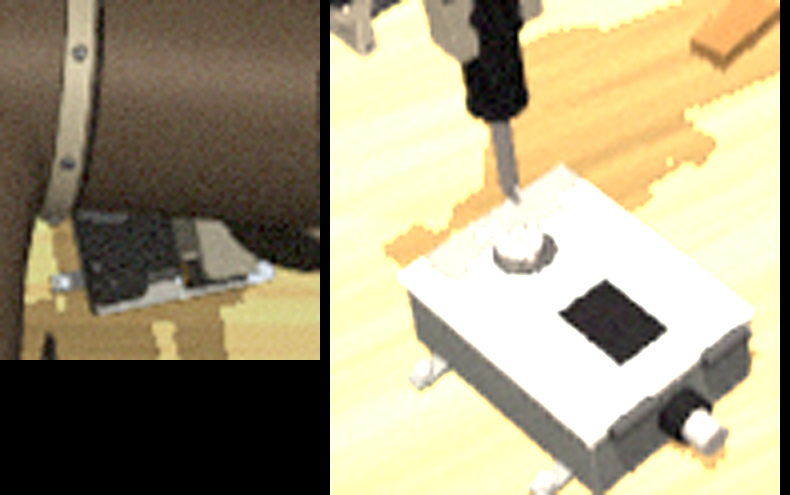

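The scene view shows the tip at about (216,259), just above the screw head at about (217,268). One finer crop gives the relative offset.

```bash
python3 -c "
from h import *
f=lambda a:cv2.resize(a,None,fx=12,fy=12,interpolation=cv2.INTER_CUBIC)
a=f(np.load('pics/s2.npy')[245:285,200:233]);b=f(np.load('pics/t0.npy')[186:214,342:370])
c=np.zeros((480,740,3),np.uint8);c[:,:396]=a;c[:336,400:736]=b
c=np.clip((c.astype(float)-20)*1.25,0,255).astype(np.uint8);cv2.imwrite('pics/c4.png',c)"
```

```text
(no output)
```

View pics/c4.png

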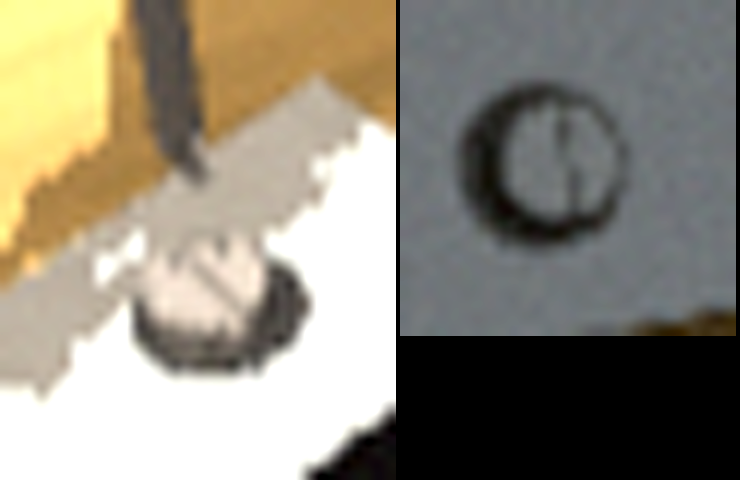

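```bash
python3 -c "
from h import *
print('tip',ray('scene',[[216.2,259.5]],.0949),'head scene',ray('scene',[[216.6,268.3],[216.3,267.9]],.0655),'head top',ray('top',[[355.2,198.7]],.0655))
d=ray('scene',[[200+195/12,245+262/12],[200+240/12,245+312/12]],.0655);v=d[1]-d[0];print('slot scene',np.degrees(np.arctan2(v[1],v[0])))
d=ray('top',[[342+162/12,186+118/12],[342+178/12,186+205/12]],.0655);v=d[0]-d[1];print('slot top',np.degrees(np.arctan2(v[1],v[0])))
"
```

```text
tip [[ 0.53130364 -0.22382842  0.0949    ]] head scene [[ 0.53100632 -0.22590939  0.0655    ]
 [ 0.52947654 -0.22591878  0.0655    ]] head top [[ 0.53137751 -0.22416685  0.0655    ]]
slot scene 4.476336801145668
slot top 10.750270652840944
```

Request:
{"fn": "carry_out", "kwargs": {
  "plan": [
    [[0,0.0015,0.004],[0,0,2],255],
    [[0,0,0.005],[0,0,0],255],
    [[0,0,0.005],[0,0,0],255],
    [[0,0,0.005],[0,0,0],255],
    [[0,0,0.004],[0,0,0],255],
    [[0,0,0.003],[0,0,0],255],
    [[0,0,0],[0,0,0],255],
    [[0,0,0],[0,0,0],255]
  ]
}}

```text
time_s: 8.72
tcp_pos: [0.5308, -0.226, 0.3645]
eef_rot: [180.0, 0.0, 10.2]
contact_force: [1.2, -0.0, -1.3]
gripper_width: 0.0198
```

Request:
{"fn": "carry_out", "kwargs": {
  "plan": [
    [[0,0,0.001],[0,0,0],255],
    [[0,0,0.001],[0,0,0],255],
    [[0,0,0.001],[0,0,0],255],
    [[0,0,0.001],[0,0,0],255],
    [[0,0,0],[0,0,0],255],
    [[0,0,0],[0,0,0],255]
  ]
}}

```text
time_s: 9.22
tcp_pos: [0.5308, -0.226, 0.3606]
eef_rot: [-180.0, 0.0, 10.2]
contact_force: [-0.3, -0.0, -1.8]
gripper_width: 0.0197
```

```bash
python3 -c "
from h import *
s=st();print('tip z',s['tcp_pos'][2]-.2946)
save('scene','s3',(195,235,245,285),11)"
```

```text
{'time_s': 9.2167, 'joints': [-3.6472, 13.2705, -15.5894, 0.0003, -61.1442, 103.8629], 'tcp_pos': [0.5308, -0.226, 0.3606], 'eef_rot': [-179.9993, 0.004, 10.2159], 'contact_force': [-0.3212, -0.031, -1.8477], 'moment': [-0.1221, 0.1419, 0.0076], 'gripper_width': 0.0197}
tip z 0.06602993987487232
```

View pics/s3.png

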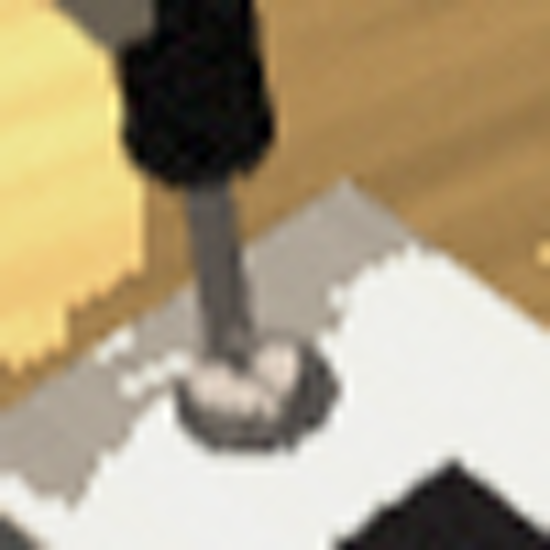

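Picture: the bit at (240,358) sits over the slot, which runs on to about (262,390). I feel downward.

Request:
{"fn": "carry_out", "kwargs": {
  "plan": [
    [[0,0,0.001],[0,0,0],255],
    [[0,0,0.001],[0,0,0],255],
    [[0,0,0.0005],[0,0,0],255],
    [[0,0,0],[0,0,0],255],
    [[0,0,0],[0,0,0],255]
  ]
}}

```text
time_s: 9.68
tcp_pos: [0.5308, -0.226, 0.358]
eef_rot: [-180.0, 0.0, 10.2]
contact_force: [-0.4, 0.2, -1.7]
gripper_width: 0.0196
```

```bash
python3 -c "
from h import *
s=st();print('tip z',s['tcp_pos'][2]-.2946)"
```

```text
{'time_s': 9.6833, 'joints': [-3.6449, 13.3958, -15.7838, -0.0073, -60.833, 103.8615], 'tcp_pos': [0.5308, -0.226, 0.358], 'eef_rot': [-179.9908, 0.0107, 10.213], 'contact_force': [-0.4144, 0.2155, -1.7134], 'moment': [0.193, 0.1722, -0.0236], 'gripper_width': 0.0196}
tip z 0.06344225771543
```

The tip is 2 mm below the head top with no force, so it is in the slot. Further down.

Request:
{"fn": "carry_out", "kwargs": {
  "plan": [
    [[0,0,0.001],[0,0,0],255],
    [[0,0,0.001],[0,0,0],255],
    [[0,0,0.0005],[0,0,0],255],
    [[0,0,0],[0,0,0],255],
    [[0,0,0],[0,0,0],255]
  ]
}}

```text
time_s: 10.1
tcp_pos: [0.5308, -0.226, 0.356]
eef_rot: [180.0, -0.0, 10.2]
contact_force: [-0.8, 1.3, 2.4]
gripper_width: 0.0199
```

```bash
python3 -c "
from h import *
s=st();print('tip z',s['tcp_pos'][2]-.2946)"
```

```text
{'time_s': 10.1, 'joints': [-3.6432, 13.4881, -15.9515, 0.0032, -60.5411, 103.8611], 'tcp_pos': [0.5308, -0.226, 0.356], 'eef_rot': [179.9926, -0.018, 10.2195], 'contact_force': [-0.8296, 1.3103, 2.4394], 'moment': [0.5955, 0.5639, -0.0583], 'gripper_width': 0.0199}
tip z 0.061412814121257764
```

Request:
{"fn": "carry_out", "kwargs": {
  "plan": [
    [[0,0,0.001],[0,0,0],255],
    [[0,0,0.001],[0,0,0],255],
    [[0,0,0],[0,0,0],255],
    [[0,0,0],[0,0,0],255]
  ]
}}

```text
time_s: 10.43
tcp_pos: [0.5309, -0.226, 0.3539]
eef_rot: [180.0, -0.0, 10.2]
contact_force: [-1.4, 2.4, 5.4]
gripper_width: 0.0196
```

```bash
python3 -c "
from h import *
s=st();print('tip z',s['tcp_pos'][2]-.2946)"
```

```text
{'time_s': 10.4333, 'joints': [-3.6446, 13.5922, -16.1063, 0.0049, -60.2776, 103.8599], 'tcp_pos': [0.5309, -0.226, 0.3539], 'eef_rot': [179.9902, -0.0221, 10.2178], 'contact_force': [-1.4389, 2.4394, 5.3536], 'moment': [0.881, 0.761, 0.0099], 'gripper_width': 0.0196}
tip z 0.059339447020611724
```

The bit seated at the slot's bottom (z around 0.0615) and the spring is engaging. I ease the sideways load and press on.

Request:
{"fn": "carry_out", "kwargs": {
  "plan": [
    [[0,-0.0005,0.001],[0,0,0],255],
    [[0,0,0.001],[0,0,0],255],
    [[0,0,0.0005],[0,0,0],255],
    [[0,0,0],[0,0,0],255],
    [[0,0,0],[0,0,0],255]
  ]
}}

```text
time_s: 10.85
tcp_pos: [0.5309, -0.2258, 0.3519]
eef_rot: [179.9, -0.0, 10.2]
contact_force: [-2.4, 1.2, 6.7]
gripper_width: 0.0197
```

```bash
python3 -c "
from h import *
s=st();print('tip z',s['tcp_pos'][2]-.2946)"
```

```text
{'time_s': 10.85, 'joints': [-3.6036, 13.6741, -16.3096, 0.0477, -59.9705, 103.8103], 'tcp_pos': [0.5309, -0.2258, 0.3519], 'eef_rot': [179.9489, -0.0346, 10.2306], 'contact_force': [-2.4136, 1.1728, 6.7286], 'moment': [0.4522, 0.9864, -0.0215], 'gripper_width': 0.0197}
tip z 0.05726056004648655
```

Request:
{"fn": "carry_out", "kwargs": {
  "plan": [
    [[-0.0005,-0.0002,0.0005],[0,0,0],255],
    [[0,0,0.0005],[0,0,0],255],
    [[0,0,0.0005],[0,0,0],255],
    [[0,0,0],[0,0,0],255],
    [[0,0,0],[0,0,0],255]
  ]
}}

```text
time_s: 11.27
tcp_pos: [0.5306, -0.2257, 0.3507]
eef_rot: [179.9, -0.1, 10.2]
contact_force: [-2.0, 1.6, 7.6]
gripper_width: 0.0196
```

```bash
python3 -c "
from h import *
s=st();print('tip z',s['tcp_pos'][2]-.2946)"
```

```text
{'time_s': 11.2667, 'joints': [-3.5933, 13.6858, -16.4607, 0.0579, -59.7575, 103.8018], 'tcp_pos': [0.5306, -0.2257, 0.3507], 'eef_rot': [179.9285, -0.0813, 10.2377], 'contact_force': [-2.0166, 1.5822, 7.5859], 'moment': [0.4916, 0.8706, -0.0166], 'gripper_width': 0.0196}
tip z 0.056120345462054466
```

Request:
{"fn": "carry_out", "kwargs": {
  "plan": [
    [[0,0,0.0005],[0,0,0],255],
    [[0,0,0.0005],[0,0,0],255],
    [[0,0,0.0005],[0,0,0],255],
    [[0,0,0],[0,0,0],255],
    [[0,0,0],[0,0,0],255]
  ]
}}

```text
time_s: 11.68
tcp_pos: [0.5306, -0.2257, 0.3501]
eef_rot: [179.9, -0.1, 10.3]
contact_force: [-3.5, 2.4, 14.5]
gripper_width: 0.0193
```

```bash
python3 -c "
from h import *
s=st();print('tip z',s['tcp_pos'][2]-.2946)
save('scene','s4',(195,215,245,285),8)"
```

```text
{'time_s': 11.6833, 'joints': [-3.5888, 13.7053, -16.5317, 0.079, -59.6324, 103.8021], 'tcp_pos': [0.5306, -0.2257, 0.3501], 'eef_rot': [179.9025, -0.1105, 10.2532], 'contact_force': [-3.4938, 2.4349, 14.5384], 'moment': [1.0801, 1.6321, -0.001], 'gripper_width': 0.0193}
tip z 0.05550034246644209
```

View pics/s4.png

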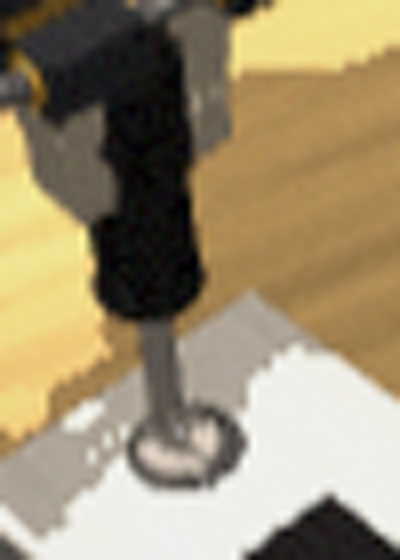

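Bottomed at about 16 N, the head visibly sunk with the bit in its slot at (170,435). I back off slightly and start turning clockwise.

Request:
{"fn": "carry_out", "kwargs": {
  "plan": [
    [[0,0,-0.0003],[0,0,4],255],
    [[0,0,0],[0,0,4],255],
    [[0,0,0],[0,0,4],255],
    [[0,0,0],[0,0,4],255],
    [[0,0,0],[0,0,4],255],
    [[0,0,0],[0,0,0],255]
  ]
}}

```text
time_s: 12.23
tcp_pos: [0.5308, -0.2256, 0.3502]
eef_rot: [180.0, -0.2, -10.0]
contact_force: [-1.5, 1.9, 11.6]
gripper_width: 0.0198
```

```bash
python3 -c "
from h import *
s=st()"
```

```text
{'time_s': 12.2333, 'joints': [-3.5849, 13.7099, -16.5097, 0.063, -59.6249, 83.5542], 'tcp_pos': [0.5308, -0.2256, 0.3502], 'eef_rot': [179.9634, -0.1606, -9.9989], 'contact_force': [-1.5222, 1.8755, 11.568], 'moment': [1.1612, 1.0688, 0.0893], 'gripper_width': 0.0198}
```

The reaction of 0.09 N m shows the screw is turning, with the push at about 13 N.

Request:
{"fn": "carry_out", "kwargs": {
  "plan": [
    [[0,0,0],[0,0,4],255],
    [[0,0,0],[0,0,4],255],
    [[0,0,0],[0,0,4],255],
    [[0,0,0],[0,0,4],255],
    [[0,0,0],[0,0,4],255],
    [[0,0,0],[0,0,4],255],
    [[0,0,0],[0,0,0],255]
  ]
}}

```text
time_s: 12.82
tcp_pos: [0.5306, -0.2257, 0.3502]
eef_rot: [-180.0, -0.1, -34.0]
contact_force: [-2.2, 1.6, 11.5]
gripper_width: 0.0197
```

```bash
python3 -c "
from h import *
s=st()"
```

```text
{'time_s': 12.8167, 'joints': [-3.5894, 13.7074, -16.5164, 0.0773, -59.6422, 59.5561], 'tcp_pos': [0.5306, -0.2257, 0.3502], 'eef_rot': [-179.9898, -0.1493, -33.9943], 'contact_force': [-2.2131, 1.6098, 11.5335], 'moment': [0.9483, 1.3467, 0.1028], 'gripper_width': 0.0197}
```

Request:
{"fn": "carry_out", "kwargs": {
  "plan": [
    [[0,0,0],[0,0,4],255],
    [[0,0,0],[0,0,4],255],
    [[0,0,0],[0,0,4],255],
    [[0,0,0],[0,0,4],255],
    [[0,0,0],[0,0,4],255],
    [[0,0,0],[0,0,4],255],
    [[0,0,0],[0,0,4],255],
    [[0,0,0],[0,0,4],255],
    [[0,0,0],[0,0,0],255]
  ]
}}

```text
time_s: 13.57
tcp_pos: [0.5304, -0.2257, 0.3501]
eef_rot: [-179.9, -0.1, -66.0]
contact_force: [-3.0, 2.0, 12.9]
gripper_width: 0.02
```

```bash
python3 -c "
from h import *
s=st()"
```

```text
{'time_s': 13.5667, 'joints': [-3.5942, 13.7011, -16.5312, 0.0758, -59.6753, 27.5551], 'tcp_pos': [0.5304, -0.2257, 0.3501], 'eef_rot': [-179.9484, -0.1008, -66.0009], 'contact_force': [-3.0425, 1.9913, 12.9203], 'moment': [1.1062, 1.739, 0.0963], 'gripper_width': 0.02}
```

Now in small steps, watching the moment for the stop.

Request:
{"fn": "carry_out", "kwargs": {
  "plan": [
    [[0,0,0],[0,0,2.5],255],
    [[0,0,0],[0,0,2.5],255],
    [[0,0,0],[0,0,2.5],255],
    [[0,0,0],[0,0,0],255]
  ]
}}

```text
time_s: 13.9
tcp_pos: [0.5304, -0.2257, 0.3501]
eef_rot: [-179.9, -0.1, -73.4]
contact_force: [-3.9, 2.5, 13.3]
gripper_width: 0.0202
```

```bash
python3 -c "
from h import *
s=st()"
```

```text
{'time_s': 13.9, 'joints': [-3.5908, 13.6996, -16.531, 0.0729, -59.6828, 20.1506], 'tcp_pos': [0.5304, -0.2257, 0.3501], 'eef_rot': [-179.9404, -0.089, -73.4036], 'contact_force': [-3.8905, 2.5432, 13.3037], 'moment': [1.1627, 1.8183, 0.0856], 'gripper_width': 0.0202}
```

Request:
{"fn": "carry_out", "kwargs": {
  "plan": [
    [[0,0,0],[0,0,2],255],
    [[0,0,0],[0,0,2],255],
    [[0,0,0],[0,0,0],255]
  ]
}}

```text
time_s: 14.15
tcp_pos: [0.5303, -0.2257, 0.3501]
eef_rot: [-179.9, -0.1, -77.4]
contact_force: [-3.6, 2.6, 14.6]
gripper_width: 0.0195
```

```bash
python3 -c "
from h import *
s=st()"
```

```text
{'time_s': 14.15, 'joints': [-3.5898, 13.6992, -16.534, 0.0733, -59.6886, 16.1805], 'tcp_pos': [0.5303, -0.2257, 0.3501], 'eef_rot': [-179.9426, -0.0826, -77.3725], 'contact_force': [-3.5626, 2.5704, 14.6472], 'moment': [1.2658, 1.8953, 0.0878], 'gripper_width': 0.0195}
```

Request:
{"fn": "carry_out", "kwargs": {
  "plan": [
    [[0,0,0],[0,0,2],255],
    [[0,0,0],[0,0,1.5],255],
    [[0,0,0],[0,0,0],255]
  ]
}}

```text
time_s: 14.4
tcp_pos: [0.5303, -0.2256, 0.3501]
eef_rot: [-179.9, -0.1, -80.8]
contact_force: [-4.1, 3.5, 13.8]
gripper_width: 0.0197
```

```bash
python3 -c "
from h import *
s=st()"
```

```text
{'time_s': 14.4, 'joints': [-3.5883, 13.6973, -16.5329, 0.0717, -59.6901, 12.7131], 'tcp_pos': [0.5303, -0.2256, 0.3501], 'eef_rot': [-179.9358, -0.078, -80.8391], 'contact_force': [-4.0619, 3.521, 13.8101], 'moment': [1.3024, 1.9342, 0.0556], 'gripper_width': 0.0197}
```

Request:
{"fn": "carry_out", "kwargs": {
  "plan": [
    [[0,0,0],[0,0,1.5],255],
    [[0,0,0],[0,0,0],255]
  ]
}}

```text
time_s: 14.57
tcp_pos: [0.5303, -0.2257, 0.3501]
eef_rot: [-179.9, -0.1, -82.3]
contact_force: [-3.7, 2.6, 14.3]
gripper_width: 0.0195
```

```bash
python3 -c "
from h import *
s=st()"
```

```text
{'time_s': 14.5667, 'joints': [-3.5902, 13.6971, -16.5343, 0.069, -59.6932, 11.2246], 'tcp_pos': [0.5303, -0.2257, 0.3501], 'eef_rot': [-179.9377, -0.0731, -82.3309], 'contact_force': [-3.6978, 2.6092, 14.271], 'moment': [1.2845, 1.9742, 0.0083], 'gripper_width': 0.0195}
```

Request:
{"fn": "carry_out", "kwargs": {
  "plan": [
    [[0,0,0],[0,0,2],255],
    [[0,0,0],[0,0,0],255]
  ]
}}

```text
time_s: 14.73
tcp_pos: [0.5303, -0.2256, 0.3501]
eef_rot: [-179.9, -0.1, -84.4]
contact_force: [-4.1, 3.0, 13.5]
gripper_width: 0.0198
```

```bash
python3 -c "
from h import *
for i in range(1): s=st()
save('scene','s5',(195,215,245,285),8);s=st()"
```

```text
{'time_s': 14.7333, 'joints': [-3.5881, 13.695, -16.5343, 0.0686, -59.6979, 9.1953], 'tcp_pos': [0.5303, -0.2256, 0.3501], 'eef_rot': [-179.9376, -0.0701, -84.3582], 'contact_force': [-4.0997, 3.044, 13.5168], 'moment': [1.3616, 2.0482, 0.0833], 'gripper_width': 0.0198}
{'time_s': 14.7833, 'joints': [-3.5879, 13.6961, -16.5339, 0.0694, -59.695, 9.2786], 'tcp_pos': [0.5303, -0.2256, 0.3501], 'eef_rot': [-179.9356, -0.0713, -84.2743], 'contact_force': [-4.426, 2.872, 13.9505], 'moment': [1.3, 1.931, 0.1177], 'gripper_width': 0.0193}
```

View pics/s5.png

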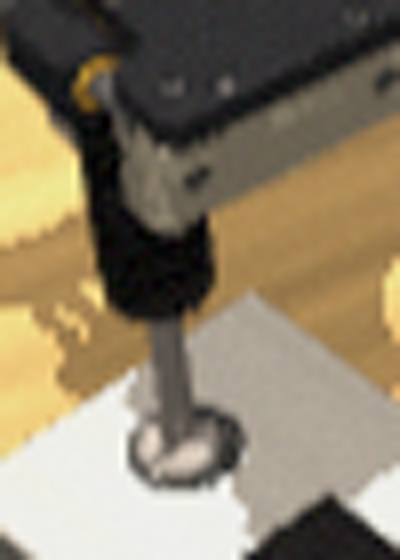

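The bit is still in the slot at (180,430), which now runs the other way. The moment is 0.08–0.12. A few more small steps.

Request:
{"fn": "carry_out", "kwargs": {
  "plan": [
    [[0,0,0],[0,0,1.5],255],
    [[0,0,0],[0,0,0],255],
    [[0,0,0],[0,0,0],255]
  ]
}}

```text
time_s: 15.03
tcp_pos: [0.5303, -0.2256, 0.3501]
eef_rot: [-179.9, -0.1, -85.8]
contact_force: [-4.0, 2.7, 13.1]
gripper_width: 0.0202
```

```bash
python3 -c "
from h import *
s=st()"
```

```text
{'time_s': 15.0333, 'joints': [-3.5875, 13.6947, -16.5352, 0.0672, -59.6972, 7.798], 'tcp_pos': [0.5303, -0.2256, 0.3501], 'eef_rot': [-179.9356, -0.0674, -85.7558], 'contact_force': [-4.0381, 2.6584, 13.0569], 'moment': [1.3614, 1.9631, 0.0771], 'gripper_width': 0.0202}
```

Request:
{"fn": "carry_out", "kwargs": {
  "plan": [
    [[0,0,0],[0,0,1.5],255],
    [[0,0,0],[0,0,0],255],
    [[0,0,0],[0,0,0],255]
  ]
}}

```text
time_s: 15.28
tcp_pos: [0.5303, -0.2256, 0.3501]
eef_rot: [-179.9, -0.1, -87.3]
contact_force: [-2.8, 3.6, 14.1]
gripper_width: 0.0202
```

```bash
python3 -c "
from h import *
s=st()"
```

```text
{'time_s': 15.2833, 'joints': [-3.5888, 13.6945, -16.535, 0.0676, -59.6982, 6.2984], 'tcp_pos': [0.5303, -0.2256, 0.3501], 'eef_rot': [-179.9346, -0.066, -87.2564], 'contact_force': [-2.7726, 3.5953, 14.1149], 'moment': [1.3665, 2.0459, 0.122], 'gripper_width': 0.0202}
```

Request:
{"fn": "carry_out", "kwargs": {
  "plan": [
    [[0,0,0],[0,0,1.5],255],
    [[0,0,0],[0,0,0],255],
    [[0,0,0],[0,0,0],255]
  ]
}}

```text
time_s: 15.53
tcp_pos: [0.5302, -0.2256, 0.3501]
eef_rot: [-179.9, -0.1, -88.8]
contact_force: [-3.8, 2.4, 14.3]
gripper_width: 0.0197
```

```bash
python3 -c "
from h import *
s=st()"
```

```text
{'time_s': 15.5333, 'joints': [-3.5881, 13.6938, -16.5352, 0.0646, -59.7013, 4.8], 'tcp_pos': [0.5302, -0.2256, 0.3501], 'eef_rot': [-179.9352, -0.0615, -88.7556], 'contact_force': [-3.8146, 2.387, 14.3433], 'moment': [1.381, 2.0489, 0.1263], 'gripper_width': 0.0197}
```

Request:
{"fn": "carry_out", "kwargs": {
  "plan": [
    [[0,0,0],[0,0,1.5],255],
    [[0,0,0],[0,0,0],255],
    [[0,0,0],[0,0,0],255]
  ]
}}

```text
time_s: 15.78
tcp_pos: [0.5302, -0.2256, 0.3501]
eef_rot: [-179.9, -0.1, -90.3]
contact_force: [-4.0, 3.5, 13.7]
gripper_width: 0.02
```

```bash
python3 -c "
from h import *
s=st()"
```

```text
{'time_s': 15.7833, 'joints': [-3.5887, 13.6954, -16.5362, 0.0632, -59.7006, 3.2973], 'tcp_pos': [0.5302, -0.2256, 0.3501], 'eef_rot': [-179.9355, -0.0585, -90.2596], 'contact_force': [-3.9623, 3.4701, 13.6756], 'moment': [1.3951, 2.0626, 0.1084], 'gripper_width': 0.02}
```

```bash
cat > ang.py <<'E'
from h import *
save('scene','s6')
for nm,z in (('s4',.060),('s5',.060),('s6',.060)):
    g=cv2.GaussianBlur(cv2.cvtColor(np.load(f'pics/{nm}.npy'),cv2.COLOR_BGR2GRAY).astype(np.float32),(0,0),.5)
    a=np.arange(-180,180,10);R=.0085;c=[.5307,-.2257,z]
    p=np.array([[c[0]+R*np.cos(t),c[1]+R*np.sin(t),z] for t in np.radians(a)])
    uv=proj('scene',p).astype(np.float32)
    v=cv2.remap(g,uv[:,0].copy(),uv[:,1].copy(),cv2.INTER_LINEAR).ravel()
    print(nm,' '.join(f'{i}:{int(x)}' for i,x in zip(a,v)))
E
python3 ang.py; python3 -c "
import numpy as np,cv2
for n in('s4','s6'): print(cv2.cvtColor(np.load(f'pics/{n}.npy'),cv2.COLOR_BGR2GRAY)[263:278,208:228])"
```

```text
s4 -180:91 -170:92 -160:100 -150:112 -140:122 -130:144 -120:166 -110:180 -100:192 -90:196 -80:197 -70:197 -60:195 -50:191 -40:189 -30:183 -20:180 -10:180 0:179 10:170 20:166 30:176 40:187 50:197 60:198 70:198 80:189 90:178 100:163 110:148 120:133 130:118 140:110 150:104 160:104 170:99
s5 -180:96 -170:116 -160:151 -150:179 -140:193 -130:195 -120:198 -110:196 -100:190 -90:178 -80:165 -70:158 -60:161 -50:168 -40:175 -30:184 -20:191 -10:195 0:200 10:199 20:193 30:193 40:171 50:154 60:140 70:129 80:121 90:112 100:101 110:88 120:81 130:81 140:86 150:94 160:91 170:91
s6 -180:102 -170:107 -160:117 -150:122 -140:127 -130:139 -120:153 -110:155 -100:151 -90:140 -80:135 -70:147 -60:161 -50:169 -40:175 -30:180 -20:184 -10:188 0:178 10:153 20:134 30:127 40:130 50:140 60:144 70:144 80:128 90:106 100:91 110:82 120:78 130:79 140:82 150:86 160:93 170:100
[[155 159 167 167 165 115  89  86  81 110 165 166 164 165 166 165 169 168
  238 239]
 [170 165 164 166 169 122  89  88  85  92 169 151 165 167 168 169 167 168
  238 238]
 [168 165 167 168 169 131  88  86  83  79 132 110 128 133 153 167 169 166
  237 2
[... 1600 characters left out ...]
  49 112
  165 166]
 [239 237 237 105 175 172 132 112 104 123 116 129 128 171  95  54  54  94
  166 168]
 [238 238 238  93 163 183 116 119 130 182 172 128 127 121  88  71  51 111
  170 170]
 [239 237 237  98 122 123 139 170 182 203 205 171 118  90  60  68  63 150
  169 171]
 [236 238 239 140  92 118 177 173 180 171 172 162  90  70  51  52 107 169
  168 168]
 [238 238 237 217 132 119 142 112 127 108 118  90  76  55  85 118 149 167
  171 171]
 [239 238 238 238 212 155  99 108  86  81  94  77  98  83 140 166 165 166
  168 170]
 [238 239 239 239 238 223 195 199 189 189 188 189 146 138 168 167 167 167
  169 170]
 [237 239 238 238 238 239 237 237 238 239 237 237 216 171 168 169 167 165
  168 167]]
```

The slot has followed the tool (about -70° to -80°), and no stop is felt yet. I continue, averaging the moment.

Request:
{"fn": "carry_out", "kwargs": {
  "plan": [
    [[0,0,0],[0,0,2],255],
    [[0,0,0],[0,0,0],255],
    [[0,0,0],[0,0,0],255]
  ]
}}

```text
time_s: 16.08
tcp_pos: [0.5303, -0.2256, 0.3501]
eef_rot: [-179.9, -0.1, -92.3]
contact_force: [-4.1, 1.9, 13.9]
gripper_width: 0.0197
```

```bash
cat > avg.py <<'E'
from h import *
M=[]
for i in range(6):
    r.capture('scene');s=r.get_state();M.append(np.r_[s['contact_force'],s['moment']])
print(np.mean(M,0).round(3),np.std(M,0).round(3),s['time_s'],np.round(s['tcp_pos'],4),np.round(s['eef_rot'],2),s['gripper_width'])
E
python3 avg.py
```

```text
[-3.749  2.888 13.961  1.448  2.028  0.093] [0.305 0.412 0.387 0.023 0.038 0.021] 16.3833 [ 0.5302 -0.2256  0.3501] [-1.7993e+02 -6.0000e-02 -9.2250e+01] 0.020047838296283614
```

Request:
{"fn": "carry_out", "kwargs": {
  "plan": [
    [[0,0,0],[0,0,2],255],
    [[0,0,0],[0,0,0],255],
    [[0,0,0],[0,0,0],255]
  ]
}}

```text
time_s: 16.63
tcp_pos: [0.5302, -0.2256, 0.3501]
eef_rot: [-179.9, -0.1, -94.3]
contact_force: [-3.5, 3.5, 13.4]
gripper_width: 0.0197
```

```bash
python3 avg.py
```

```text
[-4.506  2.973 14.036  1.513  2.083  0.161] [0.571 0.347 0.479 0.027 0.017 0.02 ] 16.9333 [ 0.5302 -0.2256  0.3501] [-1.7993e+02 -5.0000e-02 -9.4240e+01] 0.019363546402172412
```

The moment jumped from 0.093 to 0.161 N m over 2°: that is the stop. I unload the twist a little and lift gently.

Request:
{"fn": "carry_out", "kwargs": {
  "plan": [
    [[0,0,0],[0,0,-3],255],
    [[0,0,0],[0,0,-3],255],
    [[0,0,-0.001],[0,0,0],255],
    [[0,0,-0.001],[0,0,0],255],
    [[0,0,-0.001],[0,0,0],255],
    [[0,0,-0.001],[0,0,0],255],
    [[0,0,0],[0,0,0],255]
  ]
}}

```text
time_s: 17.52
tcp_pos: [0.5303, -0.2256, 0.3532]
eef_rot: [-180.0, -0.0, -88.3]
contact_force: [-2.0, 1.4, 6.0]
gripper_width: 0.0197
```

```bash
python3 avg.py
```

```text
[-1.667  1.119  5.782  0.569  0.741  0.007] [0.271 0.533 0.424 0.04  0.03  0.02 ] 17.8167 [ 0.5304 -0.2256  0.353 ] [-1.7996e+02 -3.0000e-02 -8.8270e+01] 0.019550540419522908
```

Request:
{"fn": "carry_out", "kwargs": {
  "plan": [
    [[0,0,-0.001],[0,0,0],255],
    [[0,0,-0.001],[0,0,0],255],
    [[0,0,-0.001],[0,0,0],255],
    [[0,0,-0.001],[0,0,0],255],
    [[0,0,0],[0,0,0],255]
  ]
}}

```text
time_s: 18.23
tcp_pos: [0.5303, -0.2255, 0.3561]
eef_rot: [-180.0, 0.0, -88.3]
contact_force: [0.7, -1.1, -1.4]
gripper_width: 0.0195
```

```bash
python3 avg.py
```

```text
[ 1.355 -0.676 -2.093 -0.298 -0.457  0.028] [0.488 0.283 0.743 0.082 0.091 0.024] 18.5333 [ 0.5303 -0.2254  0.3562] [179.99   0.   -88.29] 0.02004272871281131
```

The force is gone at the original height, so the head is up again. I lift clear and check.

Request:
{"fn": "carry_out", "kwargs": {
  "plan": [
    [[0,0,-0.002],[0,0,0],255],
    [[0,0,-0.002],[0,0,0],255],
    [[0,0,-0.002],[0,0,0],255],
    [[0,0,-0.01],[0,0,0],255],
    [[0,0,-0.016],[0,0,0],255],
    [[0,0,-0.016],[0,0,0],255],
    [[0,0,0],[0,0,0],255]
  ]
}}

```text
time_s: 19.12
tcp_pos: [0.5308, -0.2258, 0.4087]
eef_rot: [-179.7, -0.1, -88.3]
contact_force: [1.0, -0.2, -1.4]
gripper_width: 0.0198
```

```bash
python3 - <<'E'
from h import *
st()
save('scene','s7');f=lambda a,s:cv2.resize(a,None,fx=s,fy=s,interpolation=cv2.INTER_CUBIC)
im=np.load('pics/s7.npy')
a=f(im[258:283,203:233],13);b=f(im[165:285,185:255],4.5)
c=np.zeros((540,780,3),np.uint8);c[:325,:390]=np.clip((a.astype(float)-40)*1.3,0,255);c[:540,400:715]=b
cv2.imwrite('pics/c7.png',c)
E
```

```text
{'time_s': 19.1167, 'joints': [-3.5919, 11.107, -11.8435, 0.0893, -66.7524, 5.3007], 'tcp_pos': [0.5308, -0.2258, 0.4087], 'eef_rot': [-179.7117, -0.1093, -88.2565], 'contact_force': [0.9832, -0.2085, -1.3957], 'moment': [-0.0312, -0.0722, -0.0134], 'gripper_width': 0.0198}
```

View pics/c7.png

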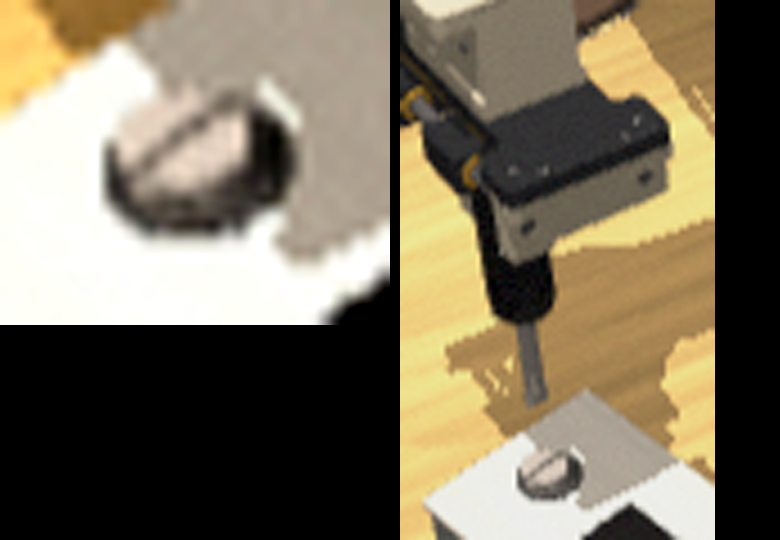

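The picture shows the head up again at (213,268), its slot now across the box from (213,271) to (221,266); the driver is clear with its tip around (215,253).

```bash
python3 -c "
from h import *
d=ray('scene',[[203+135/13,258+170/13],[203+240/13,258+100/13]],.0655);v=d[0]-d[1];print('slot',np.degrees(np.arctan2(v[1],v[0])),d)
print('tip',ray('scene',[[215+.0,253.8]],.4087-.2946))
print('expected slot yaw', 12.2-86)
h=ray('scene',[[185+118/4.5,165+305/4.5]],.4087-.2946+.072);print('flange',h)
print('yaw of the cover from hand corners only')
"
```

```text
slot -78.89845299732097 [[ 0.53463982 -0.23620279  0.0655    ]
 [ 0.52998417 -0.21247616  0.0655    ]]
tip [[ 0.53094449 -0.22456848  0.1141    ]]
expected slot yaw -73.8
flange [[ 0.53565721 -0.22794289  0.1861    ]]
yaw of the cover from hand corners only
```

Screw turned by about 83° in the scene view, consistent with the stop. Now back to the stand.

Request:
{"fn": "carry_out", "kwargs": {
  "plan": [
    [[0,0,0],[0,0,-7.1],255],
    [[0,0,0],[0,0,-7.1],255],
    [[0,0,0],[0,0,-7.1],255],
    [[0,0,0],[0,0,-7.1],255],
    [[0,0,0],[0,0,-7.1],255],
    [[0,0,0],[0,0,-7.1],255],
    [[0,0,0],[0,0,-7.1],255],
    [[0,0,0],[0,0,-7.1],255],
    [[0,0,0],[0,0,-2.5],255]
  ]
}}

```text
time_s: 19.92
tcp_pos: [0.5298, -0.2253, 0.4037]
eef_rot: [180.0, 0.1, -28.6]
contact_force: [-0.0, 0.1, -1.6]
gripper_width: 0.02
```

Request:
{"fn": "carry_out", "kwargs": {
  "plan": [
    [[-0.0158,-0.0317,0],[0,0,0],255],
    [[-0.0158,-0.0317,0],[0,0,0],255],
    [[-0.0158,-0.0317,0],[0,0,0],255],
    [[-0.0158,-0.0317,0],[0,0,0],255],
    [[-0.0158,-0.0317,0],[0,0,0],255],
    [[-0.0158,-0.0317,0],[0,0,0],255],
    [[-0.0158,-0.0317,0],[0,0,0],255],
    [[-0.0158,-0.0317,0],[0,0,0],255],
    [[-0.0158,-0.0317,0],[0,0,0],255],
    [[-0.0158,-0.0317,0],[0,0,0],255],
    [[-0.0158,-0.0317,0],[0,0,0],255],
    [[-0.0158,-0.0317,0],[0,0,0],255]
  ]
}}

```text
time_s: 20.92
tcp_pos: [0.5481, 0.2008, 0.4039]
eef_rot: [180.0, 0.0, -29.0]
contact_force: [0.6, -0.2, -2.2]
gripper_width: 0.0197
```

Request:
{"fn": "carry_out", "kwargs": {
  "plan": [
    [[0,0,0],[0,0,0],255],
    [[0,0,0],[0,0,0],255]
  ]
}}

```text
time_s: 21.08
tcp_pos: [0.5483, 0.2009, 0.4033]
eef_rot: [179.9, 0.1, -28.8]
contact_force: [-0.6, -0.7, -2.3]
gripper_width: 0.0198
```

```bash
python3 -c "
from h import *
s=st();save('scene','s8')
g=cv2.cvtColor(np.load('pics/s8.npy'),cv2.COLOR_BGR2GRAY)
t=np.array(s['tcp_pos'])-[0,0,.2946];print(proj('scene',[t,t+[0,0,.07],t+[0,0,.072]]).round(1), 'stand hole',proj('scene',[[.5485,.2,.076]]))
u,v=proj('scene',[t])[0].astype(int);print(u,v);print(g[v-14:v+6,u-9:u+10])
"
```

```text
{'time_s': 21.0833, 'joints': [39.2944, 12.1227, -11.2173, -0.0238, -66.7722, 21.8785], 'tcp_pos': [0.5483, 0.2009, 0.4033], 'eef_rot': [179.904, 0.0621, -28.8365], 'contact_force': [-0.5982, -0.6676, -2.3012], 'moment': [-0.1362, 0.1427, 0.02], 'gripper_width': 0.0198}
[[360.3 195.6]
 [363.3 174.5]
 [363.4 173.9]] stand hole [[358.67761004 205.13304421]]
360 195
[[138 139 144 144 146 142 139 143 117  76  81  83  81  94 118 130 137 202
  230]
 [142 143 143 142 138 142 142 142 139  86  80  84  81  91  98 105 109 144
  195]
 [144 140 141 140 140 143 144 145 149  85  79  82  87 123 117 109 154 128
  130]
 [140 141 141 142 143 143 148 146 137  78  83  83  92 138 135 126 201 172
  175]
 [140 145 144 147 146 147 149 145 121  76  82  95  99 139 136 139 208 209
  210]
 [145 146 146 146 148 145 143 139 109  78  81 106 112 136 137 178 211 213
  214]
 [140 145 145 146 143 140 137 136  98  88  95 104 120 136 136 181 213 213
  212]
 [145 145 142 140 137 141 138 139  90  97 108 105 130 139 138 140 184 209
  207]
 [140 139 136 141 140 137 141 139 100 100 105 104 139 138 135 134 173 202
  201]
 [137
[... 186 characters left out ...]
 129  94 104 121 109 127 128 121 128 127 203
  204]
 [139 137 140 140 138 138 138 136  99  93 123 121 126 128 131 132 131 205
  205]
 [141 140 137 138 137 133 120 113  86  83 113 125 128 131 132 131 175 207
  205]
 [136 140 137 134 124 109  95  79  73  90 110 130 134 133 133 133 204 205
  203]
 [134 135 121 115  94  78  78  76  75  93  88 116 133 135 130 130 174 202
  200]
 [129 120  95  89  78  76  77  79  76  79  73  80 115 123 130 127 127 172
  173]
 [105  90  80  77  78  79  78  76  80  73  73  73 108 123 128 128 127 128
  123]
 [ 95  97 108  82  77  78  79  75  77  78  72 100 120 127 127 130 127 127
  126]
 [115 112 129 108 101  79  76  76  80 102  73 119 118 127 124 129 123 129
  134]]
```

The tip is seen at about (361,194), where predicted, over the stand's hole. I lower it, checking for force.

Request:
{"fn": "carry_out", "kwargs": {
  "plan": [
    [[0,0,0.01],[0,0,0],255],
    [[0,0,0.01],[0,0,0],255],
    [[0,0,0.008],[0,0,0],255],
    [[0,0,0.004],[0,0,0],255],
    [[0,0,0.004],[0,0,0],255],
    [[0,0,0.004],[0,0,0],255]
  ]
}}

```text
time_s: 21.63
tcp_pos: [0.5488, 0.1988, 0.364]
eef_rot: [180.0, 0.0, -29.0]
contact_force: [0.1, 0.4, -1.4]
gripper_width: 0.0201
```

Request:
{"fn": "carry_out", "kwargs": {
  "plan": [
    [[0,0,0.004],[0,0,0],255],
    [[0,0,0.006],[0,0,0],255],
    [[0,0,0.01],[0,0,0],255],
    [[0,0,0],[0,0,0],255]
  ]
}}

```text
time_s: 21.97
tcp_pos: [0.5481, 0.1989, 0.3422]
eef_rot: [179.9, 0.1, -29.0]
contact_force: [-1.4, -0.5, -2.5]
gripper_width: 0.0196
```

```bash
python3 avg.py
```

```text
[ 0.431 -0.039 -1.551 -0.058  0.161  0.002] [0.581 0.189 0.508 0.01  0.019 0.021] 22.2667 [0.5488 0.1993 0.3449] [-1.7997e+02 -2.0000e-02 -2.8980e+01] 0.01961655155886653
```

Tip at z around 0.050, inside the hole with no contact. Lower to nearly home.

Request:
{"fn": "carry_out", "kwargs": {
  "plan": [
    [[0,0,0.01],[0,0,0],255],
    [[0,0,0.01],[0,0,0],255],
    [[0,0,0.01],[0,0,0],255],
    [[0,0,0.007],[0,0,0],255],
    [[0,0,0.004],[0,0,0],255],
    [[0,0,0.001],[0,0,0],255],
    [[0,0,0.001],[0,0,0],255],
    [[0,0,0],[0,0,0],255],
    [[0,0,0],[0,0,0],255]
  ]
}}

```text
time_s: 23.02
tcp_pos: [0.5489, 0.1993, 0.3018]
eef_rot: [-180.0, -0.0, -29.0]
contact_force: [-0.7, 0.7, -2.1]
gripper_width: 0.0193
```

```bash
python3 avg.py
```

```text
[-0.113  0.52  -1.813 -0.059  0.145  0.003] [0.238 0.574 0.39  0.024 0.036 0.013] 23.3167 [0.5487 0.1992 0.3017] [-1.7998e+02 -1.0000e-02 -2.8990e+01] 0.01965541398813974
```

Request:
{"fn": "carry_out", "kwargs": {
  "plan": [
    [[0,0,0.0006],[0,0,0],255],
    [[0,0,0.0006],[0,0,0],255],
    [[0,0,0],[0,0,0],255],
    [[0,0,0],[0,0,0],255]
  ]
}}

```text
time_s: 23.65
tcp_pos: [0.5487, 0.1992, 0.3006]
eef_rot: [-180.0, -0.0, -29.0]
contact_force: [-1.0, -1.1, 3.0]
gripper_width: 0.0201
```

```bash
python3 avg.py
```

```text
[-1.95  -0.145  4.237 -0.133  0.953 -0.021] [0.345 0.709 0.799 0.032 0.101 0.017] 23.95 [0.5487 0.1992 0.3006] [-1.7998e+02 -1.0000e-02 -2.8980e+01] 0.01995198266620875
```

The flange rests on the stand (up-force about 6 N). I release, then rise.

Request:
{"fn": "carry_out", "kwargs": {
  "plan": [
    [[0,0,0],[0,0,0],200],
    [[0,0,0],[0,0,0],160],
    [[0,0,0],[0,0,0],100],
    [[0,0,0],[0,0,0],0],
    [[0,0,0],[0,0,0],0],
    [[0,0,0],[0,0,0],0],
    [[0,0,0],[0,0,0],0],
    [[0,0,0],[0,0,0],0],
    [[0,0,0],[0,0,0],0],
    [[0,0,0],[0,0,0],0],
    [[0,0,0],[0,0,0],0],
    [[0,0,0],[0,0,0],0]
  ]
}}

```text
time_s: 24.95
tcp_pos: [0.5487, 0.1992, 0.3003]
eef_rot: [-180.0, 0.0, -29.0]
contact_force: [-0.1, -0.3, -0.3]
gripper_width: 0.0856
```

Request:
{"fn": "carry_out", "kwargs": {
  "plan": [
    [[0,0,0],[0,0,0],0],
    [[0,0,0],[0,0,0],0],
    [[0,0,-0.01],[0,0,0],0],
    [[0,0,-0.025],[0,0,0],0],
    [[0,0,-0.025],[0,0,0],0],
    [[0,0,-0.025],[0,0,0],0],
    [[0,0,-0.025],[0,0,0],0],
    [[0,0,-0.02],[0,0,0],0],
    [[0,0,0],[0,0,0],0],
    [[0,0,0],[0,0,0],0],
    [[0,0,0],[0,0,0],0]
  ]
}}

```text
time_s: 25.87
tcp_pos: [0.5484, 0.199, 0.4303]
eef_rot: [-180.0, 0.0, -29.0]
contact_force: [0.1, -1.3, -0.8]
gripper_width: 0.0877
```

```bash
python3 - <<'E'
from h import *
st();save('scene','s9')
im=np.load('pics/s9.npy');f=lambda a,s:cv2.resize(a,None,fx=s,fy=s,interpolation=cv2.INTER_CUBIC)
c=np.zeros((520,780,3),np.uint8);a=f(im[130:250,300:400],4.3);c[:a.shape[0],:430]=a
b=f(im[245:300,185:255],5);c[:275,430:780]=b
cv2.imwrite('pics/c9.png',c)
E
```

```text
{'time_s': 25.8667, 'joints': [39.1357, 11.0685, -8.9801, -0.0211, -69.9573, 21.8778], 'tcp_pos': [0.5484, 0.199, 0.4303], 'eef_rot': [-179.998, 0.0206, -28.9937], 'contact_force': [0.0884, -1.255, -0.7687], 'moment': [-0.0409, 0.1515, 0.0302], 'gripper_width': 0.0877}
```

View pics/c9.png

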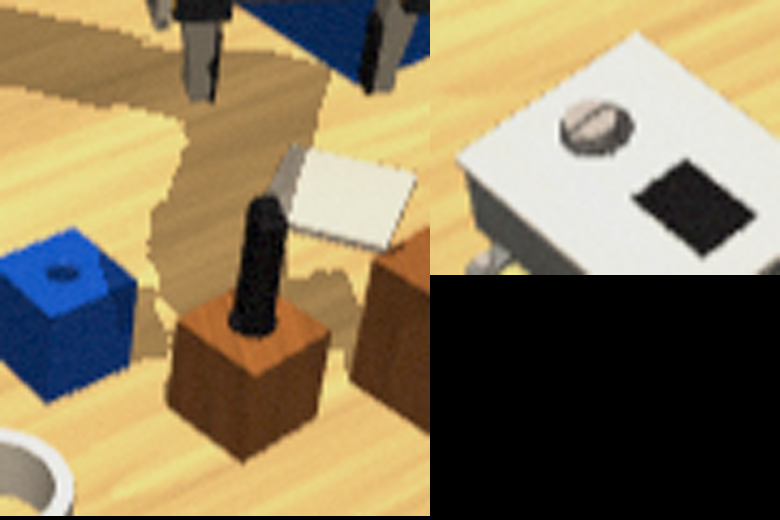

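The driver stands upright in its stand at about (358,190), the flange on the top face. The screw head is up at (218,270) with its slot turned across the box, and the gripper is clear.

```bash
python3 -c "
from h import *
print(r.close_job())"
```

```text
the job is handed in; nothing more can be done
None
```

The cover screw is turned to its stop and sprung back up. The screwdriver is back in the small brown stand, bit down and released. I handed the job in at about 26 s.

- **Push:** The bit went into the slot on the first try. I turned under about 13–16 N (1.3–1.6 kg), with the plunger bottomed.
- **Turn:** The reaction was about 0.1 N m while turning. It rose to 0.16 N m at the end, and I took that as the stop and eased off.
- **After lifting:** The force disappeared at the height where the bit first touched the slot's bottom. The picture shows the head up and the slot across the box.
- **Stand:** The flange touched down at the same height as at the grasp. The last picture shows the driver upright in the stand and the gripper clear.

**What did not agree:** The stop came at a tool angle of about -94°, where I expected about -84° allowing for the bit's play in the slot. The slot measured -79° against the expected -74°, with an error of several degrees at this picture resolution. Its change within the scene camera alone, about 83° (1.46 rad), fits the stop at 1.5 rad. I had no direct reading of the screw angle or plunger depth.

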